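# Roll a vial caddy home along the roller lane and put it on the balance

## Robot

A 7-joint arm with a two-finger parallel gripper is mounted at the origin on the work surface. World frame = base frame: x ahead of the robot, y to its left, z up, the work surface at z = 0. Lengths are in m, angles in rad, forces in N, time in s.
With the tool pointing down it reaches from about 0.4 to 0.85 m from the base axis. Payload 4.5 kg.
Tool frame: the origin (TCP) lies on the centre line of the jaws, within the pads' length; the fingertips stand 8 mm ahead of it and the grasp point (between the pads) lies 11 mm behind it; z points along the fingers, x is the direction in which the jaws open and shut, and the axes are right-handed (so a half turn about z gives the same grasp; the last joint's range is limited). The gripper opens to 88 mm and grips with 3 to 60 N. Pads are 18 mm wide; open, the fingers measure 123 mm over their backs; the gripper's body (75 mm by 187 mm) begins 45 mm behind the grasp point.
Start: joints at [-1.102, 0.689, -0.195, 1.565, 0.157, 0.902, -0.215], TCP at [0.263, 0.567, 0.247] pointing down, gripper open.
Joint ranges: [-3.01, 3.01], [-0.46, 2.08], [-1.47, 1.51], [0.13, 2.56], [-1, 4.14], [0.04, 2.09], [-2.66, 2.66]. Speed limits (rad/s): [2.57, 2.57, 3.14, 3.14, 3.14, 3.14, 3.14].

## Interface

Orientations are given as a unit quaternion [x, y, z, w].
In Python, from plant import r gives the robot as it stands.
- The arm moves only by the shell command python3 -m pendant 'ROWS' [FORCE]. ROWS is JSON, a list of rows, each a list of 3 entries, a list of its own where there are three numbers: the turn, a rotation vector about the tool's x, y, z in rad, then the shift along the tool's x, y, z in m, then the opening, from 0 (shut) to 1 (fully open). In form: [[[wx, wy, wz], [tx, ty, tz], claw], ...]. A call has 1 to 10 rows; each row is the pose to reach, as a shift and turn from the pose commanded when the call began, along the tool's axes at that moment; what a row does not reach only later rows make up. A row lasts 1/10 s, in which the tool goes at most 50 mm and 8.59 degrees, less where a joint would pass 70% of its speed; a pose out of reach is approached as far as the arm can. A call with a gripper value outside its range is refused whole. The fingers move at their own pace and stop on an object; FORCE is the grip in N (left out, the last holds). Time passes only in rows, so rows that repeat a pose let the fingers close. It gives the time, the measured TCP pose, the force and the opening at its end, in the units of the state.
- r.get_state(): the state, without advancing time (a new reading comes with each control period).
- r.snapshot(name): name is "scene" or "top"; returns a dict with "image" (480x640x3 uint8, red, green, blue), "mtx" (3x3 intrinsics, pixels), "R" (3x3) and "t" (3): a world point X has camera coordinates R X + t. Camera axes: x right, y down, z forward; pixel columns grow to the right and rows downward; lengths in m; the calibration is good to about 2 mm. A picture is of the moment at which its call begins. There is no depth.
- r.finish_job(): hands the job in, once; it reports no verdict.
The state is a dict: "clock": time; "q": joint angles; "qd": joint speeds; "joint_torque": joint torques, N m; "tool_pos": TCP position; "eef_rot": TCP orientation; "contact_force": force on the tool from outside, world axes, zero at the start; "moment": the same for the moment, N m; "opening": opening from 0.0 (shut) to 1.0 (fully open).
Only numpy, scipy, OpenCV 4.12 (cv2) and the standard library are available. Lean on these libraries where they do the work, as an engineer would, in place of code of your own. Each camera call takes 0.05 s, during which the arm holds its last target. There are 200 camera calls.

## Task

Push the vial caddy from behind along the free rollers, leaving its handle alone, until it meets the rubber end stop, and press it against the stop with about 10 newtons for half a second, without ramming it. Then lift it off the rollers by its handle and set it down gently, upright, in the middle of the balance pan, and let go. Leave the bottle, the jar and the beaker where they stand.

Things in the scene. Friction and masses are not known exactly. Their poses are not given: they have to be found in the camera images.
- lane: Fixed roller lane, 440 x 118 mm. Origin on the bench under its middle; its +y is the direction of travel (to the end stop), x across, z up. Free steel rollers, 18 mm thick, 25 mm apart, from y = -200 to +200 mm, tops 50 mm above the bench. Side rails 100 mm apart inside, tops at 61 mm; open at the -y end. A caddy knocked along the rollers coasts on for centimetres.
- lip_end (a point): Lane's centreline where the two steel keeper lips end: lane y = 0, 58 mm above the bench. From there back to y = -210 mm the lips, 3 mm thick, reach inwards from the rails to 40 mm either side of the centreline, undersides at 58 mm. The caddy's foot runs under them, so it can be lifted only once its rear end is past this point. Axes as the lane's.
- stop: End stop: fixed upright steel cross plate 118 x 10 x 75 mm at the lane's +y end, y = 225 mm. Origin: middle of its lower edge, 25 mm above the bench; axes as the lane's. On its spindle a sprung black rubber buffer, 60 mm wide, 56 to 90 mm above the bench, faces -y, its face 30 to 70 mm before the origin (setting not reported). It gives 0.4 mm per N, at most 9 mm.
- caddy: Grey open caddy with four vials, 0.35 to 0.7 kg. Origin: centre of its underside. Its y is the travel direction: 110 mm long in y; box 70 mm wide in x, 55 mm high, flat 3 mm walls; foot 92 x 110 x 4 mm, sticking out 11 mm on both long sides. Vial caps reach 61 mm above the underside. Starts under the keeper lips near the entry end, up to 2 degrees askew.
- handle: The caddy's carrying handle, fixed to it: level steel bar 71 mm long in the caddy's x, 12 mm thick in y, 14 mm high, held at its two ends by 4 mm upright side arms. Origin at the bar's centre, 96 mm above the caddy's underside (bar from 89 to 103 mm); over the caddy's middle.
- pan (a point): Centre of the top face of the bench balance's square steel pan, 160 x 160 mm, 58 mm above the bench. z up.
- balance: The fixed bench balance: origin on the bench under the pan's centre, z up. Its white housing, 215 x 172 mm, 48 mm tall, lies below the pan and runs 50 mm beyond it on its own -x side, where the display is.
- bottle: Brown bottle with cap, 60 mm across, 150 mm tall; bystander. Origin at its underside.
- jar: Jar, 64 mm across, 90 mm tall; bystander. Origin at its underside.
- beaker: White open beaker, 64 mm across, 75 mm tall; bystander. Origin at its underside.
There are look-alikes about, which are no part of the job. Of the things like the caddy, leave any that is blue or purple; of the rest the larger one is meant.

How it is judged:
By the outcome, as a careful person would: the job done as asked, in the order asked, and still so for the second after the job is handed in, with the robot touching nothing.
It also fails if it takes over 72 s, if anything falls off the work surface, if the arm or the gripper's body presses on something with over 40 N, if the wrist force passes 120 N, or if a joint passes its speed limit or range.

## Working session

There is one attempt and no reset: what is moved stays moved. The work goes in short steps, Python scripts to look and compute and a shell command to move; the robot and the scene stay as the last step left them, time stands still between calls to the robot, and variables do not carry over. Pictures are saved under pics/ and viewed, about 8 in all and at most 12, crops included, and the job is handed in when it is done.

```bash
ls; mkdir -p pics; python3 - <<'E'
from plant import r
import cv2,pickle
s=r.get_state();print(s['clock'],s['tool_pos'],s['eef_rot'],s['contact_force'],s['opening'])
d={}
for n in("scene","top"):
    p=r.snapshot(n);d[n]=p;cv2.imwrite(f"pics/{n}0.png",p["image"][:,:,::-1]);print(n,p["mtx"],p["R"],p["t"])
pickle.dump(d,open("d0.pkl","wb"))
E
```

```text
pics
0.0 [0.26302249 0.56627296 0.24590531] [ 8.42941336e-01  5.38004692e-01 -7.48069707e-04  5.43621295e-04] [ 0.85319601 -1.19626694 -0.19423699] 1.0014071862583847
scene [[565.70374728   0.         323.89554965]
 [  0.         565.70374728 240.7876075 ]
 [  0.           0.           1.        ]] [[ 0.28362375  0.95885937 -0.01209457]
 [ 0.59438316 -0.18568374 -0.78245141]
 [-0.75250663  0.214733   -0.62259418]] [-0.1195947  -0.24662582  1.71880676]
top [[437.99867165   0.         316.56524   ]
 [  0.         437.99867165 244.42009378]
 [  0.           0.           1.        ]] [[ 0.0086351  -0.9996558   0.02477349]
 [-0.99829323 -0.01004903 -0.05752944]
 [ 0.05775858 -0.02423444 -0.99803639]] [-0.05289626  0.57865978  1.12768758]
```

View pics/scene0.png

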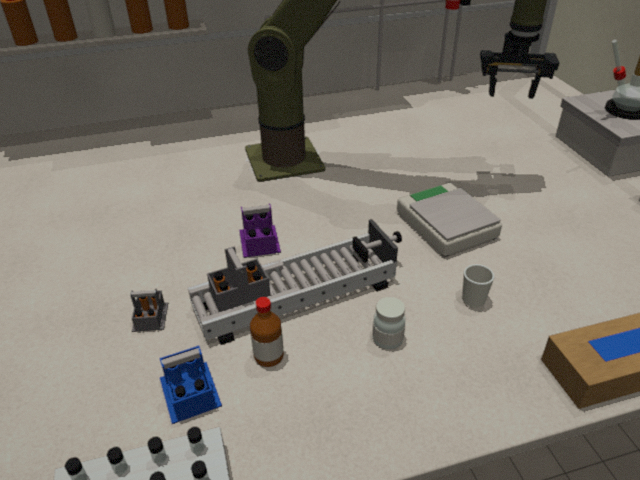

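View pics/top0.png

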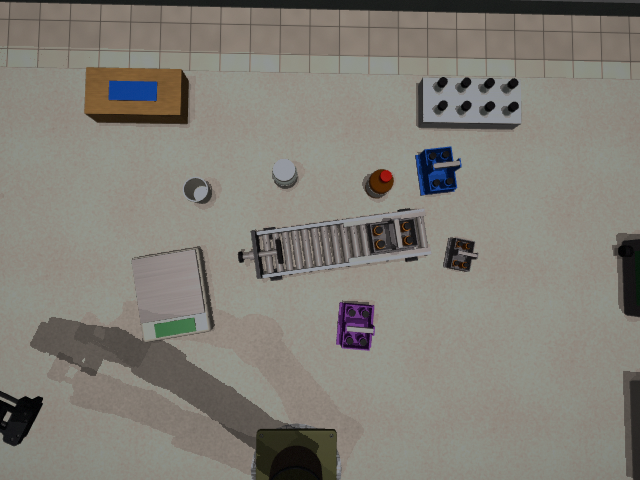

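Candidates for "caddy": the grey one on the lane at top (393,235) / scene (240,282), a small grey one at top (460,255), a blue one at (438,172) and a purple one at (355,328). I choose the larger grey one, on the lane. A close crop will check this and give me corners.

```bash
python3 - <<'E'
import pickle,cv2,numpy as np
d=pickle.load(open("d0.pkl","rb"))
t=d["top"]["image"][:,:,::-1];s=d["scene"]["image"][:,:,::-1]
a=cv2.resize(t[200:285,235:485],None,fx=3.2,fy=3.2,interpolation=cv2.INTER_CUBIC)
b=cv2.resize(s[215:350,185:415],None,fx=2.4,fy=2.4,interpolation=cv2.INTER_CUBIC)
c=cv2.resize(t[240:345,125:220],None,fx=2.5,fy=2.5,interpolation=cv2.INTER_CUBIC)
o=np.zeros((600,800,3),np.uint8);o[:272]=a;o[274:274+324,:552]=b;o[274:274+262,556:556+237]=c
cv2.imwrite("pics/crop1.png",o)
E
```

```text
Traceback (most recent call last):
ValueError: could not broadcast input array from shape (262,238,3) into shape (262,237,3)
```

```bash
python3 - <<'E'
import pickle,cv2,numpy as np
d=pickle.load(open("d0.pkl","rb"))
t=d["top"]["image"][:,:,::-1];s=d["scene"]["image"][:,:,::-1]
a=cv2.resize(t[200:285,235:485],None,fx=3.2,fy=3.2,interpolation=cv2.INTER_CUBIC)
b=cv2.resize(s[215:350,185:415],None,fx=2.4,fy=2.4,interpolation=cv2.INTER_CUBIC)
c=cv2.resize(t[240:345,125:220],None,fx=2.5,fy=2.5,interpolation=cv2.INTER_CUBIC)
o=np.zeros((600,800,3),np.uint8);o[:272]=a;o[274:274+324,:552]=b;o[274:274+262,556:556+c.shape[1]]=c
cv2.imwrite("pics/crop1.png",o)
E
```

```text
(no output)
```

View pics/crop1.png

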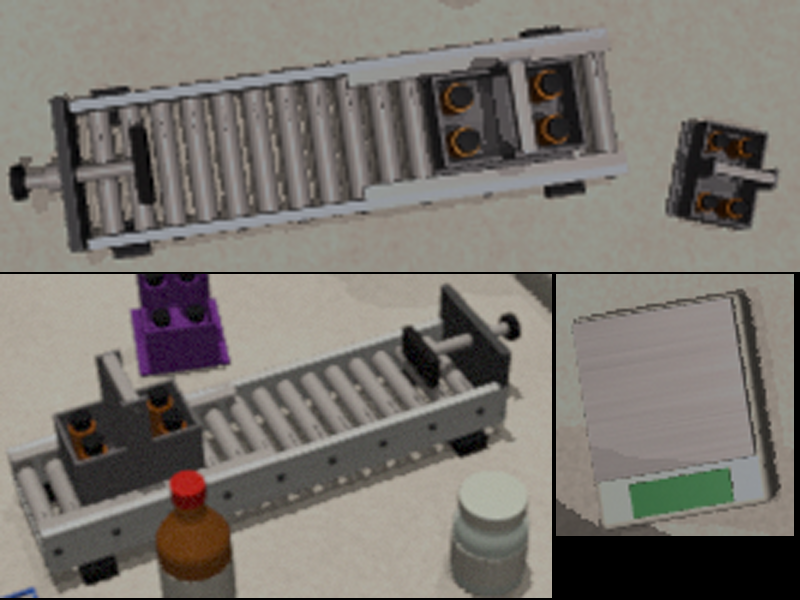

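The crop confirms it. The larger grey caddy sits on the lane at top px (355–418, 219–253), with its handle bar between crop (518,63) and (530,155). The stop plate is at the left end, with the buffer face at crop x≈153. The pan's four corners are clear.

```bash
cat > h.py <<'E'
import pickle,cv2,numpy as np
from scipy.spatial.transform import Rotation as Ro
def ray(p,uv,z):
    uv=np.atleast_2d(np.asarray(uv,float))
    d=np.c_[(uv[:,0]-p["mtx"][0,2])/p["mtx"][0,0],(uv[:,1]-p["mtx"][1,2])/p["mtx"][1,1],np.ones(len(uv))]@p["R"]
    c=-p["R"].T@p["t"]; return (c+d*((z-c[2])/d[:,2])[:,None])
def A(c): c=np.atleast_2d(np.asarray(c,float)); return np.c_[235+c[:,0]/3.2,200+c[:,1]/3.2]-.35
def C(c): c=np.atleast_2d(np.asarray(c,float)); return np.c_[125+(c[:,0]-556)/2.5,240+(c[:,1]-274)/2.5]-.3
E
python3 - <<'E'
from h import *
p=pickle.load(open("d0.pkl","rb"))["top"]
W=np.vstack([ray(p,A([(607,31),(626,175),(347,80),(366,200)]),.061),ray(p,A([(52,98),(72,250)]),.100)])[:,:2]
L=np.array([(59,-220),(-59,-220),(59,0),(-59,0),(59,230),(-59,230)])/1000.
# camera: image col ~ -y, row ~ -x ; lane x to right of travel(+y lane): world
# upper image = +x world; travel is world +y => lane x(=y cross z) = +x world
def fit(L,W):
    Lm,Wm=L.mean(0),W.mean(0);a=(L-Lm)@[1,1j];b=(W-Wm)@[1,1j];k=(np.conj(a)@b)/(np.conj(a)@a)
    th=np.angle(k);R=np.array([[np.cos(th),-np.sin(th)],[np.sin(th),np.cos(th)]]);return th,abs(k),Wm-R@Lm,R
th,k,o,R=fit(L,W);print("lane",np.degrees(th),k,o,"res",((W-o)@R-L)*1000)
inl=lambda q:((q[:,:2]-o)@R*1000).round(1)
print("rim",inl(ray(p,A([(430,77),(572,60),(585,147),(437,170)]),.105)))
print("bar",inl(ray(p,A([(511,63),(525,61),(534,155),(519,158)]),.153)))
print("buffer face",inl(ray(p,A([(150,125),(156,200)]),.090)))
b=ray(p,[(386,176)],.150);print("bottle",b,inl(b)); b=ray(p,[(284,168)],.09);print("jar",b,inl(b));b=ray(p,[(196,187)],.075);print("beaker",b,inl(b))
b=ray(p,[(355,310),(460,250)],.1);print("purple,small",b,inl(b))
P=ray(p,C([(574,322),(733,294),(755,457),(597,482)]),.058)
print("pan",P.mean(0),[np.linalg.norm(P[i]-P[i-1]) for i in range(4)],"inlane",inl(P.mean(0)[None]));e=P[0]-P[3]+P[1]-P[2];print("pan ang",np.degrees(np.arctan2(e[1],e[0])))
from plant import r
s=r.get_state();T=Ro.from_quat(s["eef_rot"]).as_matrix();print(T.round(3));np.savez("lane.npz",o=o,th=th,pan=P.mean(0))
E
```

```text
lane 8.138719424678927 0.9658660821166785 [ 0.58091647 -0.11737071] res [[ -0.76724378   7.36051692]
 [  2.06089082   9.22484872]
 [-12.49167516  -2.20141822]
 [  9.8015828   -4.10566434]
 [ -0.41389145  -4.84909805]
 [  1.81033677  -5.42918503]]
rim [[  36.5  -60.7]
 [  35.3 -170. ]
 [ -31.6 -170.2]
 [ -34.1  -56.1]]
bar [[  34.9 -113. ]
 [  35.  -123.3]
 [ -33.5 -120. ]
 [ -34.2 -108.9]]
buffer face [[ 29.3 154.9]
 [-28.1 157.7]]
bottle [[ 0.73351422 -0.20545951  0.15      ]] [[ 138.6 -108.8]]
jar [[0.76303754 0.03631139 0.09      ]] [[202.  126.4]]
beaker [[0.71563937 0.25471519 0.075     ]] [[186.  349.3]]
purple,small [[ 0.41700657 -0.13947387  0.1       ]
 [ 0.56421809 -0.39610774  0.1       ]] [[-165.4    1.3]
 [ -56.  -273.6]]
pan [0.4708396 0.3215183 0.058    ] [np.float64(0.16026336097068075), np.float64(0.15941116482005724), np.float64(0.16386307485850626), np.float64(0.15674985277174006)] inlane [[-46.8 450.1]]
pan ang 9.471467185867304
[[ 0.421  0.907 -0.001]
 [ 0.907 -0.421 -0.002]
 [-0.002  0.    -1.   ]]
```

```bash
cat >> h.py <<'E'
z=np.load("lane.npz") if __import__("os").path.exists("lane.npz") else None
def plan(x,y,zz,head,lane=True):
    from plant import r
    s=r.get_state();T=Ro.from_quat(s["eef_rot"])
    c,n=np.cos(z["th"]),np.sin(z["th"])
    w=np.r_[np.array([[c,-n],[n,c]])@[x,y]+z["o"] if lane else [x,y],zz]
    a=np.radians(head);G=Ro.from_matrix(np.array([[np.cos(a),np.sin(a),0],[np.sin(a),-np.cos(a),0],[0,0,-1]]))
    rel=(T.inv()*G).as_rotvec()
    lp=np.array([[c,n],[-n,c]])@(s["tool_pos"][:2]-z["o"])
    print("t",round(s["clock"],2),"lanepos mm",(lp*1000).round(1),"z",s["tool_pos"][2].round(4),"F",np.round(s["contact_force"],2),"open",round(s["opening"],3))
    print(" turn",rel.round(3),"shift",T.inv().apply(w-s["tool_pos"]).round(4),"q7",round(s["q"][6],2))
E
R='[[0,0,1.0],[-0.14,0.34,0],0.34]'
python3 -m pendant '[[[0,0,1.0],[-0.14,0.34,0],0.34],[[0,0,1.0],[-0.14,0.34,0],0.34],[[0,0,1.0],[-0.14,0.34,0],0.34],[[0,0,1.0],[-0.14,0.34,0],0.34],[[0,0,1.0],[-0.14,0.34,0],0.34],[[0,0,1.0],[-0.14,0.34,0],0.34],[[0,0,1.0],[-0.14,0.34,0],0.34],[[0,0,1.0],[-0.14,0.34,0],0.34]]'
python3 -c "
from h import *
plan(0,-.21,.24,8.1);plan(0,-.21,.082,8.1)"
```

```text
clock: 0.9
tool_pos: [0.5167, 0.2903, 0.2466]
eef_rot: [0.998, 0.063, 0.001, 0.002]
contact_force: [-0.4, -0.4, -0.3]
opening: 0.336
t 0.9 lanepos mm [ -5.9 412.7] z 0.2466 F [-0.36 -0.45 -0.31] open 0.336
 turn [ 0.004 -0.002 -0.016] shift [0.0161 0.6225 0.0093] q7 -0.42
t 0.9 lanepos mm [ -5.9 412.7] z 0.2466 F [-0.36 -0.45 -0.31] open 0.336
 turn [ 0.004 -0.002 -0.016] shift [0.0158 0.6218 0.1673] q7 -0.42
```

```bash
python3 -m pendant '[[[0,0,-0.016],[0.016,0.48,0.009],0.34],[[0,0,-0.016],[0.016,0.48,0.009],0.34],[[0,0,-0.016],[0.016,0.48,0.009],0.34],[[0,0,-0.016],[0.016,0.48,0.009],0.34],[[0,0,-0.016],[0.016,0.48,0.009],0.34],[[0,0,-0.016],[0.016,0.48,0.009],0.34],[[0,0,-0.016],[0.016,0.48,0.009],0.34],[[0,0,-0.016],[0.016,0.48,0.009],0.34],[[0,0,-0.016],[0.016,0.48,0.009],0.34],[[0,0,-0.016],[0.016,0.48,0.009],0.34]]' >/dev/null
python3 -m pendant '[[[0,0,0],[0,0.142,0],0.34],[[0,0,0],[0,0.142,0],0.34],[[0,0,0],[0,0.142,0],0.34],[[0,0,0],[0,0.142,0],0.34],[[0,0,0],[0,0.142,0.05],0.34],[[0,0,0],[0,0.142,0.1],0.34],[[0,0,0],[0,0.142,0.1],0.34]]'
python3 -c "
from h import *
plan(0,-.21,.082,8.1)"
```

```text
clock: 2.6
tool_pos: [0.6099, -0.3134, 0.1301]
eef_rot: [0.997, 0.077, -0.007, -0.004]
contact_force: [-1.5, 0.5, -1.5]
opening: 0.344
t 2.6 lanepos mm [   0.9 -198.2] z 0.1301 F [-1.55  0.53 -1.51] open 0.344
 turn [-0.01   0.013  0.012] shift [-0.0004  0.0123  0.048 ] q7 0.54
```

```bash
python3 -m pendant '[[[0,0,0.01],[0,0.012,0.015],0.34],[[0,0,0.01],[0,0.012,0.047],0.34],[[0,0,0.01],[0,0.012,0.047],0.34],[[0,0,0.01],[0,0.012,0.047],0.34]]'
python3 - <<'E'
from h import *
from plant import r
plan(0,-.185,.082,8.1)
p=r.snapshot("top");s=r.snapshot("scene")
a=cv2.resize(p["image"][195:285,325:485,::-1],None,fx=3.5,fy=3.5)
b=cv2.resize(s["image"][200:370,150:330,::-1],None,fx=1.6,fy=1.6)
o=np.zeros((595,570,3),np.uint8);o[:a.shape[0],:a.shape[1]]=a;o[320:320+b.shape[0],:b.shape[1]]=b
cv2.imwrite("pics/c2.png",o)
E
```

```text
clock: 3.0
tool_pos: [0.6179, -0.3297, 0.0924]
eef_rot: [0.997, 0.071, 0.001, 0.001]
contact_force: [0.6, -0.5, 0.5]
opening: 0.339
t 3.0 lanepos mm [   6.6 -215.4] z 0.0924 F [ 0.56 -0.49  0.49] open 0.339
 turn [ 0.001 -0.002  0.   ] shift [-0.0066 -0.0304  0.0104] q7 0.54
```

View pics/c2.png

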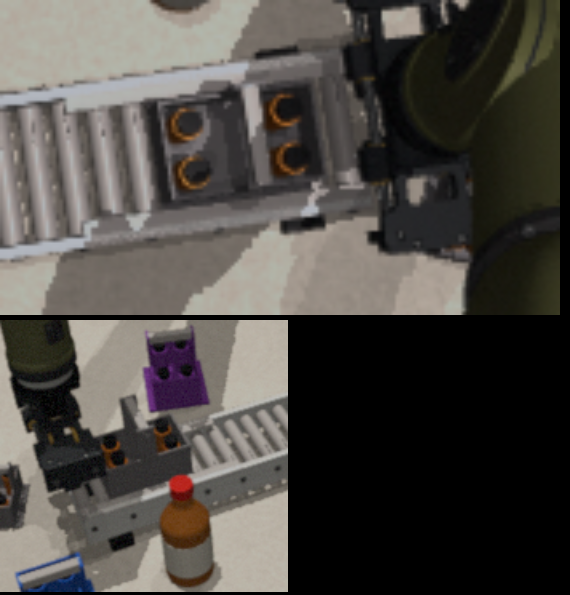

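The picture shows the fingers standing just behind the caddy, around crop (375,110). The bottle is clear, and the caddy's rear wall is at crop x≈322. First settle and centre, then make a slow approach.

```bash
python3 -m pendant '[[[0,0,0],[-0.006,-0.008,0.010],0.34],[[0,0,0],[-0.006,-0.012,0.010],0.34],[[0,0,0],[-0.006,-0.016,0.010],0.34],[[0,0,0],[-0.006,-0.020,0.010],0.34],[[0,0,0],[-0.006,-0.020,0.010],0.34]]'
python3 -c "
from h import *
plan(0,-.18,.082,8.1)"
```

```text
clock: 3.6
tool_pos: [0.6089, -0.3091, 0.0814]
eef_rot: [0.997, 0.071, 0.001, -0.0]
contact_force: [0.4, 0.3, 1.0]
opening: 0.339
t 3.6 lanepos mm [   0.6 -193.8] z 0.0814 F [0.4  0.25 0.97] open 0.339
 turn [-0.    -0.001  0.002] shift [-0.0006 -0.0138 -0.0006] q7 0.52
```

```bash
python3 -m pendant '[[[0,0,0],[0,-0.002,0],0.34],[[0,0,0],[0,-0.005,0],0.34],[[0,0,0],[0,-0.008,0],0.34],[[0,0,0],[0,-0.011,0],0.34],[[0,0,0],[0,-0.014,0],0.34],[[0,0,0],[0,-0.017,0],0.34],[[0,0,0],[0,-0.020,0],0.34],[[0,0,0],[0,-0.023,0],0.34],[[0,0,0],[0,-0.026,0],0.34],[[0,0,0],[0,-0.029,0],0.34]]'
python3 -m pendant '[[[0,0,0],[0,-0.003,0],0.34],[[0,0,0],[0,-0.006,0],0.34],[[0,0,0],[0,-0.009,0],0.34],[[0,0,0],[0,-0.012,0],0.34],[[0,0,0],[0,-0.015,0],0.34],[[0,0,0],[0,-0.018,0],0.34],[[0,0,0],[0,-0.021,0],0.34],[[0,0,0],[0,-0.024,0],0.34],[[0,0,0],[0,-0.027,0],0.34],[[0,0,0],[0,-0.030,0],0.34]]'
python3 -c "
from h import *
plan(0,.09,.082,8.1)"
```

```text
clock: 4.6
tool_pos: [0.6039, -0.2811, 0.0807]
eef_rot: [0.997, 0.071, -0.0, -0.0]
contact_force: [-0.1, -0.8, 1.1]
opening: 0.337
clock: 5.6
tool_pos: [0.5998, -0.2513, 0.0807]
eef_rot: [0.997, 0.071, 0.0, -0.0]
contact_force: [0.4, -0.1, 0.3]
opening: 0.34
t 5.6 lanepos mm [  -0.3 -135.2] z 0.0807 F [ 0.4  -0.06  0.29] open 0.34
 turn [-0.    -0.     0.001] shift [ 0.0003 -0.2252 -0.0013] q7 0.45
```

```bash

python3 -m pendant '[[[0,0,0],[0,-0.003,-0.0005],0.34],[[0,0,0],[0,-0.006,-0.001],0.34],[[0,0,0],[0,-0.009,-0.001],0.34],[[0,0,0],[0,-0.012,-0.001],0.34],[[0,0,0],[0,-0.015,-0.001],0.34],[[0,0,0],[0,-0.018,-0.001],0.34],[[0,0,0],[0,-0.021,-0.001],0.34],[[0,0,0],[0,-0.024,-0.001],0.34],[[0,0,0],[0,-0.027,-0.001],0.34],[[0,0,0],[0,-0.030,-0.001],0.34]]' | sed -n 2,4p
python3 -m pendant '[[[0,0,0],[0,-0.003,0],0.34],[[0,0,0],[0,-0.006,0],0.34],[[0,0,0],[0,-0.009,0],0.34],[[0,0,0],[0,-0.012,0],0.34],[[0,0,0],[0,-0.015,0],0.34],[[0,0,0],[0,-0.018,0],0.34],[[0,0,0],[0,-0.021,0],0.34],[[0,0,0],[0,-0.024,0],0.34],[[0,0,0],[0,-0.027,0],0.34],[[0,0,0],[0,-0.030,0],0.34]]'| sed -n 2,4p
python3 -m pendant '[[[0,0,0],[0,-0.003,0],0.34],[[0,0,0],[0,-0.006,0],0.34],[[0,0,0],[0,-0.009,0],0.34],[[0,0,0],[0,-0.012,0],0.34],[[0,0,0],[0,-0.015,0],0.34],[[0,0,0],[0,-0.018,0],0.34],[[0,0,0],[0,-0.021,0],0.34],[[0,0,0],[0,-0.024,0],0.34],[[0,0,0],[0,-0.027,0],0.34],[[0,0,0],[0,-0.030,0],0.34]]'| sed -n 2,4p
python3 - <<'E'
from h import *
from plant import r
plan(0,.037,.082,8.1)
s=r.snapshot("scene");p=r.snapshot("top")
b=cv2.resize(s["image"][200:345,180:420,::-1],None,fx=2,fy=2);a=cv2.resize(p["image"][205:285,235:475,::-1],None,fx=2,fy=2)
cv2.imwrite("pics/c3.png",np.vstack([a,b]))
E
```

```text
tool_pos: [0.5955, -0.2216, 0.0817]
eef_rot: [0.997, 0.071, -0.0, -0.0]
contact_force: [-0.2, -0.5, 0.4]
tool_pos: [0.5912, -0.1919, 0.0817]
eef_rot: [0.997, 0.071, -0.0, -0.0]
contact_force: [-1.0, -2.0, -0.3]
tool_pos: [0.587, -0.1623, 0.0817]
eef_rot: [0.997, 0.071, -0.0, -0.0]
contact_force: [-0.8, -0.9, -0.2]
t 8.6 lanepos mm [ -0.3 -45.3] z 0.0817 F [-0.85 -0.95 -0.23] open 0.337
 turn [-0.     0.     0.001] shift [ 0.0003 -0.0823 -0.0003] q7 0.34
```

View pics/c3.png

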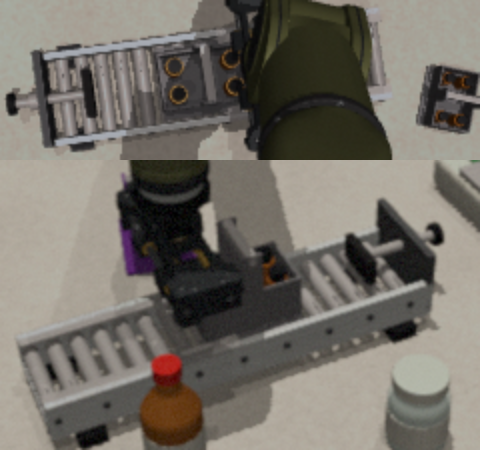

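The caddy is in front of the fingers and straight in the lane, with its front wall at crop (160,85) and the buffer at (90,93). Carry on.

```bash

python3 -m pendant '[[[0,0,0],[0,-0.003,0],0.34],[[0,0,0],[0,-0.006,0],0.34],[[0,0,0],[0,-0.009,0],0.34],[[0,0,0],[0,-0.012,0],0.34],[[0,0,0],[0,-0.015,0],0.34],[[0,0,0],[0,-0.018,0],0.34],[[0,0,0],[0,-0.021,0],0.34],[[0,0,0],[0,-0.024,0],0.34],[[0,0,0],[0,-0.027,0],0.34],[[0,0,0],[0,-0.030,0],0.34]]' | sed -n 2,4p
python3 -m pendant '[[[0,0,0],[0,-0.003,0],0.34],[[0,0,0],[0,-0.006,0],0.34],[[0,0,0],[0,-0.009,0],0.34],[[0,0,0],[0,-0.012,0],0.34],[[0,0,0],[0,-0.015,0],0.34],[[0,0,0],[0,-0.018,0],0.34],[[0,0,0],[0,-0.021,0],0.34],[[0,0,0],[0,-0.024,0],0.34],[[0,0,0],[0,-0.027,0],0.34],[[0,0,0],[0,-0.030,0],0.34]]'| sed -n 2,4p
python3 -m pendant '[[[0,0,0],[0,-0.002,0],0.34],[[0,0,0],[0,-0.004,0],0.34],[[0,0,0],[0,-0.006,0],0.34],[[0,0,0],[0,-0.008,0],0.34],[[0,0,0],[0,-0.010,0],0.34]]'| sed -n 2,4p
python3 -c "
from h import *
plan(0,.037,.082,8.1)"
```

```text
tool_pos: [0.5828, -0.1325, 0.0817]
eef_rot: [0.997, 0.071, 0.0, -0.0]
contact_force: [0.4, -0.7, 0.6]
tool_pos: [0.5785, -0.1028, 0.0816]
eef_rot: [0.997, 0.071, -0.0, -0.0]
contact_force: [-0.4, -1.5, -0.1]
tool_pos: [0.5771, -0.0931, 0.0817]
eef_rot: [0.997, 0.071, 0.0, -0.0]
contact_force: [-0.7, -0.4, -0.1]
t 11.2 lanepos mm [-0.3 24.6] z 0.0817 F [-0.68 -0.44 -0.06] open 0.34
 turn [-0.    -0.     0.001] shift [ 0.0003 -0.0124 -0.0003] q7 0.26
```

```bash

python3 -m pendant '[[[0,0,0],[0,-0.002,0],0.34],[[0,0,0],[0,-0.004,0],0.34],[[0,0,0],[0,-0.006,0],0.34],[[0,0,0],[0,-0.008,0],0.34]]'| sed -n 2,4p
python3 -m pendant '[[[0,0,0],[0,-0.001,0],0.34],[[0,0,0],[0,-0.002,0],0.34],[[0,0,0],[0,-0.003,0],0.34]]'| sed -n 2,4p
python3 -c "
from h import *
plan(0,.037,.082,8.1)"
```

```text
tool_pos: [0.576, -0.0851, 0.0817]
eef_rot: [0.997, 0.071, 0.0, -0.0]
contact_force: [-0.7, -0.6, -0.7]
tool_pos: [0.5756, -0.0823, 0.0817]
eef_rot: [0.997, 0.071, 0.0, 0.0]
contact_force: [-0.7, -0.7, -0.2]
t 11.9 lanepos mm [-0.3 35.5] z 0.0817 F [-0.72 -0.67 -0.24] open 0.339
 turn [ 0.    -0.     0.001] shift [ 0.0003 -0.0015 -0.0003] q7 0.24
```

```bash

python3 -m pendant '[[[0,0,0],[0,-0.001,0],0.34],[[0,0,0],[0,-0.002,0],0.34]]'| sed -n '2p;4p'
python3 -m pendant '[[[0,0,0],[0,-0.001,0],0.34],[[0,0,0],[0,-0.002,0],0.34]]'| sed -n '2p;4p'
python3 -m pendant '[[[0,0,0],[0,-0.001,0],0.34],[[0,0,0],[0,-0.002,0],0.34]]'| sed -n '2p;4p'
```

```text
tool_pos: [0.5753, -0.0803, 0.0817]
contact_force: [-0.3, -0.1, -0.7]
tool_pos: [0.5751, -0.0789, 0.0817]
contact_force: [-0.2, -3.3, -0.3]
tool_pos: [0.5746, -0.0777, 0.0818]
contact_force: [-0.9, -4.6, -0.6]
```

```bash

python3 -m pendant '[[[0,0,0],[0,-0.001,0],0.34],[[0,0,0],[0,-0.001,0],0.34]]'| sed -n '2p;4p'
python3 -m pendant '[[[0,0,0],[0,-0.001,0],0.34],[[0,0,0],[0,-0.001,0],0.34]]'| sed -n '2p;4p'
```

```text
tool_pos: [0.5745, -0.0771, 0.0818]
contact_force: [-0.5, -5.3, -0.8]
tool_pos: [0.5744, -0.0767, 0.0818]
contact_force: [-1.0, -6.6, 0.8]
```

```bash

python3 -m pendant '[[[0,0,0],[0,-0.001,0],0.34],[[0,0,0],[0,-0.002,0],0.34],[[0,0,0],[0,-0.002,0],0.34]]'| sed -n '2p;4p'
python3 -m pendant '[[[0,0,0],[0,-0.001,0],0.34],[[0,0,0],[0,-0.001,0],0.34]]'| sed -n '2p;4p'
```

```text
tool_pos: [0.5741, -0.0759, 0.0818]
contact_force: [0.1, -8.2, 0.1]
tool_pos: [0.5741, -0.0755, 0.0819]
contact_force: [0.1, -10.5, 0.3]
```

Holding at about 10 N: sample each 0.1 s over more than half a second.

```bash

for i in 1 2 3 4; do python3 -m pendant '[[[0,0,0],[0,0,0],0.34],[[0,0,0],[0,0,0],0.34]]'| sed -n '2p;4p'; done
```

```text
tool_pos: [0.574, -0.0756, 0.0819]
contact_force: [0.0, -8.9, -0.6]
tool_pos: [0.574, -0.0756, 0.0819]
contact_force: [0.1, -9.1, 0.0]
tool_pos: [0.574, -0.0755, 0.0819]
contact_force: [-0.2, -9.5, -0.9]
tool_pos: [0.574, -0.0755, 0.0819]
contact_force: [0.0, -8.6, -1.3]
```

```bash

python3 -m pendant '[[[0,0,0],[0,-0.001,0],0.34],[[0,0,0],[0,-0.001,0],0.34]]'| sed -n '2p;4p'
for i in 1 2 3 4; do python3 -m pendant '[[[0,0,0],[0,0,0],0.34],[[0,0,0],[0,0,0],0.34]]'| sed -n '2p;4p'; done
```

```text
tool_pos: [0.5739, -0.0751, 0.0819]
contact_force: [0.1, -10.6, -0.1]
tool_pos: [0.5739, -0.0751, 0.0819]
contact_force: [-0.0, -11.2, -0.2]
tool_pos: [0.5739, -0.0752, 0.0819]
contact_force: [0.4, -10.4, 0.4]
tool_pos: [0.5739, -0.0752, 0.0819]
contact_force: [-1.0, -10.4, -0.2]
tool_pos: [0.5739, -0.0751, 0.0819]
contact_force: [0.5, -9.6, -0.2]
```

```bash

python3 -m pendant '[[[0,0,0],[0,0.001,0],0.34],[[0,0,0],[0,0.002,0],0.34],[[0,0,0],[0,0.003,0],0.34],[[0,0,0],[0,0.004,0],0.34],[[0,0,0],[0,0.005,0],0.34],[[0,0,0],[0,0.006,0],0.34],[[0,0,0],[0,0.007,0],0.34],[[0,0,0],[0,0.008,0],0.34],[[0,0,0],[0,0.009,0],0.34],[[0,0,0],[0,0.010,0],0.34]]'| sed -n '2p;4p'
python3 -m pendant '[[[0,0,0],[0,0.002,0],0.34],[[0,0,0],[0,0.005,0],0.34],[[0,0,0],[0,0.01,0],0.34],[[0,0,0],[0,0.03,0],0.34],[[0,0,0],[0,0.05,-0.02],1],[[0,0,0],[0,0.05,-0.06],1],[[0,0,0],[0,0.05,-0.13],1],[[0,0,0],[0,0.05,-0.13],1],[[0,0,0],[0,0.05,-0.13],1]]'| sed -n '2p;4p'
python3 -m pendant '[[[0,0,-1.57],[0,0.15,-0.05],1],[[0,0,-1.57],[0,0.15,-0.05],1],[[0,0,-1.57],[0,0.15,-0.05],1],[[0,0,-1.57],[0,0.15,-0.05],1],[[0,0,-1.57],[0,0.15,-0.05],1],[[0,0,-1.57],[0,0.15,-0.05],1],[[0,0,-1.57],[0,0.15,-0.05],1],[[0,0,-1.57],[0,0.15,-0.05],1],[[0,0,-1.57],[0,0.15,-0.05],1],[[0,0,-1.57],[0,0.15,-0.05],1]]'| sed -n '2p;4p'
python3 - <<'E'
from h import *
from plant import r
plan(0,.1,.2,98.1)
s=r.snapshot("scene");p=r.snapshot("top");pickle.dump(dict(top=p,scene=s),open("d1.pkl","wb"))
b=cv2.resize(s["image"][200:325,290:420,::-1],None,fx=2.4,fy=2.4);a=cv2.resize(p["image"][205:285,235:395,::-1],None,fx=3.5,fy=3.5,interpolation=cv2.INTER_CUBIC)
o=np.zeros((590,560,3),np.uint8);o[:280]=a;o[285:585,:312]=b;cv2.imwrite("pics/c4.png",o)
E
```

```text
tool_pos: [0.5758, -0.079, 0.0817]
contact_force: [0.1, 0.2, 0.6]
tool_pos: [0.5847, -0.1308, 0.2153]
contact_force: [0.1, -0.4, 0.3]
tool_pos: [0.6029, -0.2782, 0.2599]
contact_force: [1.0, -0.5, -0.0]
t 18.1 lanepos mm [  -1.  -162.3] z 0.2599 F [ 0.95 -0.52 -0.04] open 1.004
 turn [-0.002 -0.002 -0.064] shift [ 0.2618 -0.0157  0.0603] q7 1.74
```

View pics/c4.png

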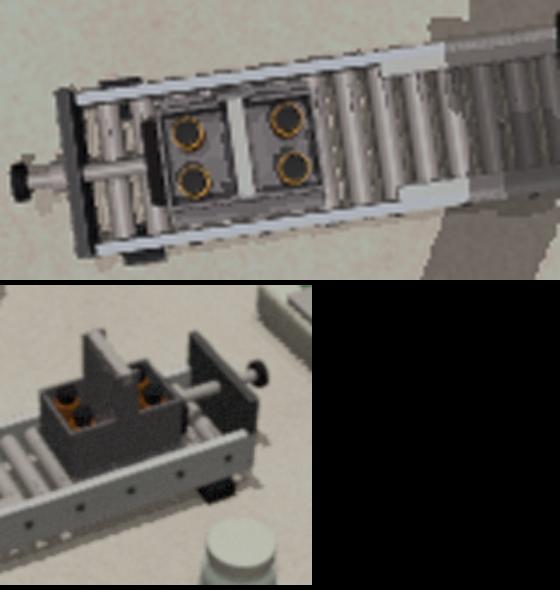

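The caddy rests against the buffer, square in the lane. The handle bar runs from crop (233,98) to (246,195). Locate it.

```bash
python3 - <<'E'
from h import *
p=pickle.load(open("d1.pkl","rb"))["top"]
c=np.array([(226,99),(241,97),(254,194),(238,196)])
q=ray(p,np.c_[235+c[:,0]/3.5,205+c[:,1]/3.5]-.35,.153)[:,:2]
cc,n=np.cos(z["th"]),np.sin(z["th"]);l=(q-z["o"])@np.array([[cc,-n],[n,cc]])
print(l.mean(0)*1000,l*1000,q.mean(0)); e=q[0]+q[1]-q[2]-q[3];print(np.degrees(np.arctan2(e[1],e[0])))
plan(0,.1025,.205,98.1)
E
```

```text
[  0.16921459 105.06392331] [[ 32.36044333 109.92535713]
 [ 32.37768504  99.96249978]
 [-32.07572798  99.89444128]
 [-31.98554203 110.47339506]] [ 0.56621005 -0.01334101]
7.925203923820902
t 18.2 lanepos mm [  -1.1 -162.5] z 0.2599 F [ 0.96  0.04 -0.13] open 1.007
 turn [-0.002 -0.002 -0.07 ] shift [ 0.2643 -0.0175  0.0555] q7 1.74
```

```bash

python3 -m pendant '[[[0,0,-0.07],[0.266,-0.018,0],1],[[0,0,-0.07],[0.266,-0.018,0],1],[[0,0,-0.07],[0.266,-0.018,0],1],[[0,0,-0.07],[0.266,-0.018,0],1],[[0,0,-0.07],[0.266,-0.018,0.02],1],[[0,0,-0.07],[0.266,-0.018,0.055],1],[[0,0,-0.07],[0.266,-0.018,0.055],1],[[0,0,-0.07],[0.266,-0.018,0.055],1],[[0,0,-0.07],[0.266,-0.018,0.055],1]]'| sed -n '2p;4p'
python3 -c "
from h import *
plan(0,.104,.135,98.1)"
```

```text
tool_pos: [0.5676, -0.0163, 0.2074]
contact_force: [-0.0, -0.8, 0.1]
t 19.1 lanepos mm [  1.2 102. ] z 0.2074 F [-0.01 -0.79  0.05] open 1.002
 turn [ 0.001  0.001 -0.004] shift [ 0.0021 -0.0013  0.0724] q7 1.3
```

```bash

python3 -m pendant '[[[0,0,0],[0.002,-0.001,0.02],1],[[0,0,0],[0.002,-0.001,0.04],1],[[0,0,0],[0.002,-0.001,0.06],1],[[0,0,0],[0.002,-0.001,0.072],1],[[0,0,0],[0.002,-0.001,0.072],1],[[0,0,0],[0.002,-0.001,0.072],0.5],[[0,0,0],[0.002,-0.001,0.072],0.3],[[0,0,0],[0.002,-0.001,0.072],0.25]]' 10 | sed -n '2p;4,5p'
python3 -m pendant '[[[0,0,0],[0,0,0],0.2],[[0,0,0],[0,0,0],0.15],[[0,0,0],[0,0,0],0.1],[[0,0,0],[0,0,0],0.05],[[0,0,0],[0,0,0],0]]' 10 | sed -n '2p;4,5p'
python3 -m pendant '[[[0,0,0],[0,0,0],0],[[0,0,0],[0,0,0],0],[[0,0,0],[0,0,0],0]]' 35 | sed -n '2p;4,5p'
python3 - <<'E'
from h import *
from plant import r
plan(0,.104,.135,98.1)
s=r.snapshot("scene");cv2.imwrite("pics/c5.png",cv2.resize(s["image"][170:325,270:430,::-1],None,fx=3,fy=3))
E
```

```text
tool_pos: [0.5662, -0.0125, 0.1357]
contact_force: [-0.0, 0.8, -0.4]
opening: 0.754
tool_pos: [0.5655, -0.0124, 0.1347]
contact_force: [1.0, -0.1, -0.2]
opening: 0.293
tool_pos: [0.5655, -0.0133, 0.1347]
contact_force: [0.3, -2.4, 0.7]
opening: 0.127
t 20.7 lanepos mm [ -0.5 105.2] z 0.1347 F [ 0.25 -2.44  0.7 ] open 0.127
 turn [-0.     0.001 -0.001] shift [-0.0012  0.0005 -0.0003] q7 1.24
```

View pics/c5.png

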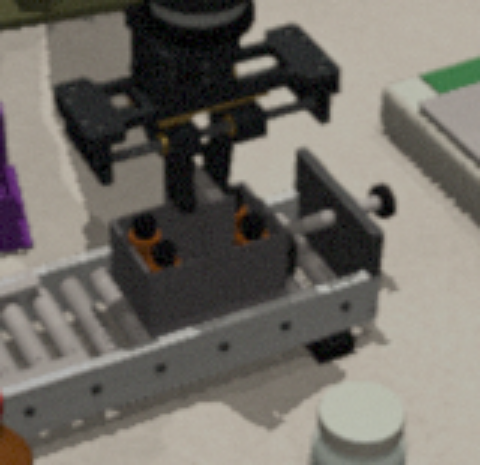

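The pads hold the bar (crop (200,195)), and the opening of 11 mm matches its 12 mm. Lift.

```bash

python3 -m pendant '[[[0,0,0],[-0.002,0,0],0],[[0,0,0],[-0.004,0,-0.005],0],[[0,0,0],[-0.004,0,-0.015],0],[[0,0,0],[-0.004,0,-0.03],0],[[0,0,0],[-0.004,0,-0.05],0],[[0,0,0],[-0.004,0,-0.07],0],[[0,0,0],[-0.004,0,-0.09],0],[[0,0,0],[-0.004,0,-0.10],0],[[0,0,0],[-0.004,0,-0.10],0],[[0,0,0],[-0.004,0,-0.10],0]]' | sed -n '2p;4,5p'
python3 - <<'E'
from h import *
print(z["pan"])
plan(z["pan"][0],z["pan"][1],.235,98.5,False)
E
```

```text
tool_pos: [0.5654, -0.0164, 0.2342]
contact_force: [0.4, -0.4, -5.4]
opening: 0.129
[0.4708396 0.3215183 0.058    ]
t 21.75 lanepos mm [ -1.  102.1] z 0.2342 F [ 0.42 -0.4  -5.35] open 0.129
 turn [-0.001 -0.    -0.007] shift [ 0.3479 -0.046  -0.0007] q7 1.33
```

```bash

python3 -m pendant '[[[0,0,-0.02],[0.015,-0.002,0],0],[[0,0,-0.02],[0.045,-0.006,0],0],[[0,0,-0.02],[0.085,-0.011,0],0],[[0,0,-0.02],[0.13,-0.017,0],0],[[0,0,-0.02],[0.175,-0.023,0],0],[[0,0,-0.02],[0.22,-0.029,0],0],[[0,0,-0.02],[0.265,-0.035,0],0],[[0,0,-0.02],[0.305,-0.04,0],0],[[0,0,-0.02],[0.333,-0.044,0],0],[[0,0,-0.02],[0.348,-0.046,0],0]]' | sed -n '2p;4,5p'
python3 -m pendant '[[[0,0,0],[0,0,0],0],[[0,0,0],[0,0,0.01],0],[[0,0,0],[0,0,0.03],0],[[0,0,0],[0,0,0.05],0],[[0,0,0],[0,0,0.065],0],[[0,0,0],[0,0,0.075],0],[[0,0,0],[0,0,0.075],0],[[0,0,0],[0,0,0.075],0]]' | sed -n '2p;4,5p'
python3 - <<'E'
from h import *
from plant import r
plan(z["pan"][0],z["pan"][1],.1427,99.5,False)
s=r.snapshot("scene");p=r.snapshot("top")
a=cv2.resize(p["image"][235:350,110:240,::-1],None,fx=2.5,fy=2.5);b=cv2.resize(s["image"][120:270,370:520,::-1],None,fx=3,fy=3)
o=np.zeros((450,780,3),np.uint8);o[:a.shape[0],:a.shape[1]]=a;o[:,330:780]=b;cv2.imwrite("pics/c6.png",o)
E
```

```text
tool_pos: [0.4682, 0.3262, 0.234]
contact_force: [0.1, 0.6, -5.2]
opening: 0.129
tool_pos: [0.4721, 0.3208, 0.1598]
contact_force: [1.4, -0.7, -3.9]
opening: 0.126
t 23.55 lanepos mm [-45.7 449.2] z 0.1598 F [ 1.4  -0.71 -3.94] open 0.126
 turn [ 0.     0.    -0.006] shift [ 0.0009 -0.0011  0.0171] q7 0.69
```

View pics/c6.png

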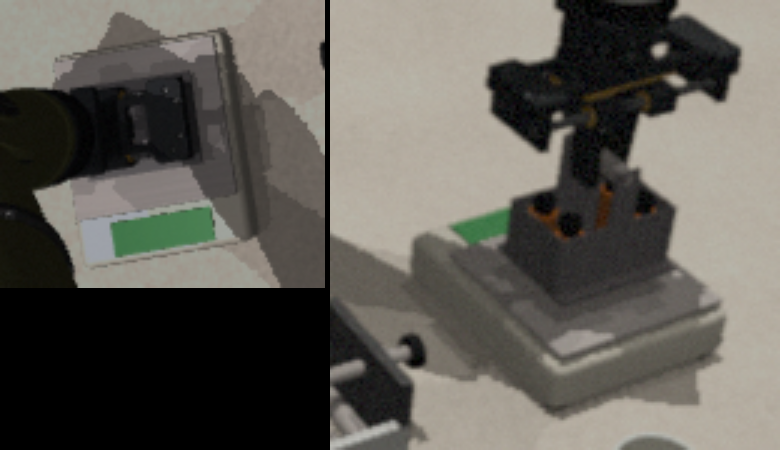

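The caddy hangs upright over the middle of the pan, in the scene crop at around (590,245). Lower gently.

```bash

python3 -m pendant '[[[0,0,0],[0.001,-0.001,0.003],0],[[0,0,0],[0.001,-0.001,0.006],0],[[0,0,0],[0.001,-0.001,0.009],0],[[0,0,0],[0.001,-0.001,0.011],0],[[0,0,0],[0.001,-0.001,0.013],0],[[0,0,0],[0.001,-0.001,0.014],0],[[0,0,0],[0.001,-0.001,0.015],0],[[0,0,0],[0.001,-0.001,0.015],0]]' | sed -n '2p;4,5p'
for i in 1 2; do python3 -m pendant '[[[0,0,0],[0,0,0.0005],0],[[0,0,0],[0,0,0.001],0],[[0,0,0],[0,0,0.001],0]]' | sed -n '2p;4p';done
```

```text
tool_pos: [0.4703, 0.3225, 0.1446]
contact_force: [-0.6, -0.5, -3.7]
opening: 0.134
tool_pos: [0.4704, 0.3225, 0.1437]
contact_force: [-0.6, -0.2, -4.4]
tool_pos: [0.4703, 0.3225, 0.1427]
contact_force: [0.3, 0.1, -3.9]
```

```bash

for i in 1 2; do python3 -m pendant '[[[0,0,0],[0,0,0.0005],0],[[0,0,0],[0,0,0.001],0],[[0,0,0],[0,0,0.001],0]]' | sed -n '2p;4p';done
```

```text
tool_pos: [0.4704, 0.3225, 0.1427]
contact_force: [-2.1, -1.5, 5.2]
tool_pos: [0.4703, 0.3225, 0.1426]
contact_force: [-3.1, -3.2, 13.0]
```

Contact, pressing 13 N. Ease off by 1.5 mm, then open slowly.

```bash

python3 -m pendant '[[[0,0,0],[0,0,-0.0008],0],[[0,0,0],[0,0,-0.0015],0],[[0,0,0],[0,0,-0.0015],0]]' 10 | sed -n '2p;4p'
python3 -m pendant '[[[0,0,0],[0,0,0],0.15],[[0,0,0],[0,0,0],0.2],[[0,0,0],[0,0,0],0.3],[[0,0,0],[0,0,0],0.45],[[0,0,0],[0,0,0],0.6],[[0,0,0],[0,0,0],0.6]]' | sed -n '2p;4,5p'
python3 -m pendant '[[[0,0,0],[0,0,-0.01],0.6],[[0,0,0],[0,0,-0.03],0.6],[[0,0,0],[0,0,-0.06],0.6],[[0,0,0],[0,0,-0.1],0.6],[[0,0,0],[0,0,-0.15],0.6],[[0,0,0],[0,0,-0.15],0.6]]' | sed -n '2p;4,5p'
python3 -m pendant '[[[0,0,0],[0.1,0.2,-0.05],0.6],[[0,0,0],[0.1,0.2,-0.05],0.6],[[0,0,0],[0.1,0.2,-0.05],0.6],[[0,0,0],[0.1,0.2,-0.05],0.6],[[0,0,0],[0.1,0.2,-0.05],0.6],[[0,0,0],[0.1,0.2,-0.05],0.6]]' | sed -n '2p;4,5p'
python3 - <<'E'
from h import *
from plant import r
plan(.4,.3,.2,99.5,False)
s=r.snapshot("scene");p=r.snapshot("top");pickle.dump(dict(top=p,scene=s),open("d2.pkl","wb"))
a=cv2.resize(p["image"][235:350,110:240,::-1],None,fx=3,fy=3,interpolation=cv2.INTER_CUBIC);b=cv2.resize(s["image"][150:390,230:530,::-1],None,fx=1.35,fy=1.35)
o=np.zeros((350,800,3),np.uint8);o[:345,:390]=a;o[:324,393:393+b.shape[1]]=b;cv2.imwrite("pics/c7.png",o)
E
```

```text
tool_pos: [0.4704, 0.3225, 0.1426]
contact_force: [-2.3, -1.2, 5.5]
tool_pos: [0.4704, 0.3226, 0.1422]
contact_force: [0.8, 0.2, -0.5]
opening: 0.541
tool_pos: [0.4729, 0.3255, 0.2995]
contact_force: [0.1, 0.4, -0.1]
opening: 0.6
tool_pos: [0.6539, 0.4557, 0.3403]
contact_force: [-0.3, -1.0, -0.1]
opening: 0.599
t 27.75 lanepos mm [153.4 556.9] z 0.3403 F [-0.33 -0.98 -0.1 ] open 0.599
 turn [ 0.001 -0.002 -0.006] shift [-0.1135 -0.2757  0.1397] q7 0.93
```

View pics/c7.png

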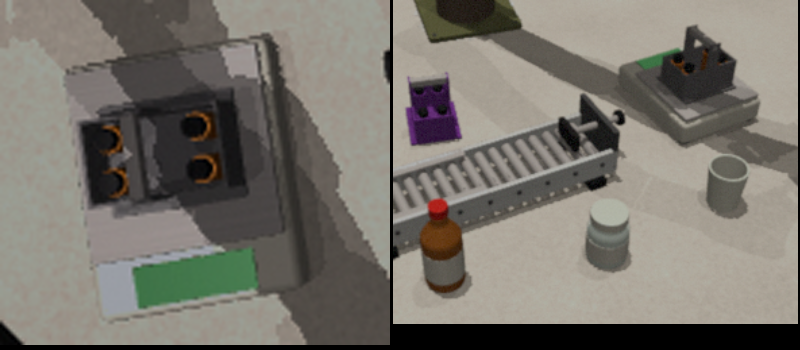

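The caddy stands upright on the pan, the gripper is clear, and the bottle, jar and beaker are in place. Numeric check of centring and bystanders.

```bash
python3 - <<'E'
from h import *
d0=pickle.load(open("d0.pkl","rb"));d=pickle.load(open("d2.pkl","rb"));p=d["top"]
c=np.array([(125,108),(138,106),(148,200),(135,202)]);q=ray(p,np.c_[110+c[:,0]/3,235+c[:,1]/3]-.35,.161).mean(0)
P=np.array([(67,74),(260,38),(285,232),(92,262)]);P=ray(p,np.c_[110+P[:,0]/3,235+P[:,1]/3]-.35,.058).mean(0)
print("bar",q,"pan",P,z["pan"])
for n,(u,v) in dict(bottle=(380,180),jar=(284,172),beaker=(197,189)).items():
    f=lambda k:k["top"]["image"][v-18:v+18,u-18:u+18].astype(np.float32).mean(2)
    print(n,cv2.phaseCorrelate(f(d0),f(d)))
E
```

```text
bar [0.47344561 0.31889528 0.161     ] pan [0.47195082 0.32125086 0.058     ] [0.4708396 0.3215183 0.058    ]
bottle ((-0.019182411303898306, -0.008048496188976628), 0.9976519668175851)
jar ((-0.006923247225081752, 0.01774510423785358), 0.9994599554273818)
beaker ((0.02359614973766, 0.054253632253072226), 1.0005349685196523)
```

Centred to about 3 mm, and the bystanders have not moved. Handing in.

```bash
python3 -c "
from plant import r
print(r.finish_job())"
```

```text
the job is handed in; nothing more can be done
None
```

The job is handed in. The grey caddy stands upright on the balance pan, let go, about 28 s into the 72 s allowed.

- **Push:** I pushed the caddy from behind at about 30 mm/s, slowing to about 10 mm/s before it met the rubber stop. I pressed at about 9 N for 0.8 s, then 10–11 N for another 0.8 s, and eased back slowly. The handle was not touched.
- **Lift and placing:** I then lifted it by the handle (about 0.55 kg on the wrist) and lowered it in steps of 1 mm or less. One step more than needed made it press on the pan with 13 N for a moment before I eased off and let go.
- **Last checks:** The picture shows it upright, with the handle about 3 mm from the pan's centre, which is about as well as the camera can measure. The bottle, jar and beaker had not moved (less than 0.1 px), and the gripper was well clear. Nothing failed, but my lane fit was off by a few mm along its length, so I relied on the force reading for the stop and a fresh picture for the handle.

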